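# Make up two scent kits at the bath-salt workshop

## Task

Make up the two kits from the stock on the table: in the wooden tray, the amber jar with the black lid in the wide middle bay and the purple-topped and yellow-topped dropper bottles in the small bays, one in each, either way round; in the black tray, the white-lidded jar in the wide bay and the green-topped bottle in the small bay. Each must end up standing upright, flat on the floor of its bay. The red-topped bottle and the blue-lidded jar belong to neither kit: leave them standing where they are.

Things in the scene. Friction and masses are not known exactly. Their poses are not given: they have to be found in the camera images.
- bottle_purple_mid (a point): centre (half-way up, 37 mm above its underside) of the loose amber dropper bottle with a purple dropper top: round, upright, 28 mm across up to 47 mm high, then a narrower purple top (21 mm across or less) up to 74 mm; about 45 g; z up along its axis.
- jar_black_mid (a point): centre (half-way up, 30 mm above its underside) of the loose amber jar with a black lid: round, upright, 50 mm across all the way up, 60 mm high; about 140 g; z up along its axis.
- bottle_yellow_mid (a point): centre (half-way up, 37 mm above its underside) of the loose amber dropper bottle with a yellow dropper top: round, upright, 28 mm across up to 47 mm high, then a narrower yellow top (21 mm across or less) up to 74 mm; about 45 g; z up along its axis.
- jar_white_mid (a point): centre (half-way up, 30 mm above its underside) of the loose cream jar with a white lid: round, upright, 50 mm across all the way up, 60 mm high; about 140 g; z up along its axis.
- bottle_green_mid (a point): centre (half-way up, 37 mm above its underside) of the loose amber dropper bottle with a green dropper top: round, upright, 28 mm across up to 47 mm high, then a narrower green top (21 mm across or less) up to 74 mm; about 45 g; z up along its axis.
- bottle_red_mid (a point): centre (half-way up, 37 mm above its underside) of the loose amber dropper bottle with a red dropper top: round, upright, 28 mm across up to 47 mm high, then a narrower red top (21 mm across or less) up to 74 mm; about 45 g; z up along its axis. Belongs to neither kit.
- jar_blue_mid (a point): centre (half-way up, 30 mm above its underside) of the loose pink jar with a blue lid: round, upright, 50 mm across all the way up, 60 mm high; about 140 g; z up along its axis. Belongs to neither kit.
- tray_wood: wooden tray, fixed to the table, 190 mm long and 82 mm across, with three square bays with pale floors: a wide bay 74 x 74 mm in the middle, centred at the origin, and two small bays 50 x 50 mm centred at y = -66 and y = +66 mm, x = 0. Origin: centre of its underside, on the table; its y axis runs along its length, z up. The bays' floors are 5 mm above the table, the rims and dividers (4 mm thick) 12 mm above the table, so each bay is 7 mm deep.
- tray_black: black tray, fixed to the table, 136 mm long and 82 mm across, with two square bays with grey floors: a wide bay 74 x 74 mm centred at y = -27 mm, x = 0, and a small bay 50 x 50 mm centred at y = +39 mm, x = 0. Origin: centre of its underside, on the table; its y axis runs along its length, z up. The bays' floors are 5 mm above the table, the rims and dividers (4 mm thick) 12 mm above the table, so each bay is 7 mm deep.

How it is judged:
By the outcome, as a careful person would: the job done as asked, in the order asked, and still so for the second after the job is handed in, with the robot touching nothing.
It also fails if it takes over 128 s, if anything falls off the work surface, if the arm or the gripper's body presses on something with over 40 N, if the wrist force passes 120 N, or if a joint passes its speed limit or range.

## Robot

A 6-joint arm with a two-finger parallel gripper is mounted at the origin on the work surface. World frame = base frame: x ahead of the robot, y to its left, z up, the work surface at z = 0. Lengths are in mm, angles in rad, forces in N, time in s.
With the tool pointing down it reaches from about 350 to 875 mm from the base axis. Payload 4.2 kg.
Tool frame: the origin (TCP) lies at the very end of the fingers, on their centre line; the grasp point (between the pads) lies 19 mm behind it; z points along the fingers, y is the line along which they close (so a half turn about z gives the same grasp; the last joint's range is limited). The gripper opens to 87 mm and grips with 3 to 60 N. Pads are 19 mm wide; open, the fingers measure 117 mm over their backs; the gripper's body (75 mm by 190 mm) begins 51 mm behind the grasp point.
Start: joints at [1.4, 0.385, 0.008, 0, -1.194, -0.259], TCP at [260.397, 568.148, 222.55] pointing down, gripper open.
Joint ranges: [-3.14, 3.14], [-1.21, 2.06], [-1.07, 1.41], [-3.16, 2.05], [-2.99, -0.16], [-3.1, 3.1]. Speed limits (rad/s): [2.79, 2.79, 3.14, 3.14, 3.14, 3.14].

## Interface

Orientations are given as a rotation vector (axis times angle).
In Python, from rig import monitor, eyes, job gives the robot as it stands.
- The arm moves only by the shell command python3 -m inch 'ROWS' [FORCE]. ROWS is JSON, a list of rows, each a list of 5 numbers: the shift along the tool's x, y, z as a fraction of full scale, then the turn about the tool's z as a fraction of full scale, then the gripper command: -1 is fully open, 1 is shut, values between are in proportion. A call has 1 to 10 rows; each row shifts and turns the commanded pose from where the row before left it, along the tool's axes as they then stand; what a row does not reach is not made up. Full scale, the value 1, is 0.02 m for a shift and pi rad for a turn. A row lasts 1/8 s, in which the tool goes at most 62.5 mm and 10.7 degrees, less where a joint would pass 70% of its speed; a pose out of reach is approached as far as the arm can. A call with a number of a shift or a turn outside -1 to 1 is refused whole. A call with a gripper value outside its range is refused whole. The fingers move at their own pace and stop on an object; FORCE is the grip in N (left out, the last holds). Time passes only in rows, so rows that do not move let the fingers close. It gives the time, the measured TCP pose, the force, the opening and the grip force at its end, in the units of the state.
- monitor.read_state(): the state, without advancing time (a new reading comes with each control period).
- eyes.camera(name): name is "side" or "top" or "wrist"; returns (picture, depth): 400x640x3 uint8, red, green, blue; 400x640 float32, mm along the optical axis (not along the pixel's ray), 0 where there is no reading.
- eyes.camera_model(name): a dict with "fovy" (degrees; the focal length in pixels is half the picture's height over the tangent of half this angle, whatever the lens; pixels are square), "cx", "cy" (the principal point, pixels), "position" and "rotation" of the camera in the world. Camera axes: x right, y down, z forward; pixel columns grow to the right and rows downward; lengths in mm; the calibration is good to about 2 mm. The wrist camera is an equidistant fisheye: a pixel r from the principal point sees the ray r / f radians off the axis. A picture is of the moment at which its call begins: read the wrist's pose just before it. camera_model takes no time and is no camera call; for the wrist camera it gives the pose at the moment of the call.
- job.finish_job(): hands the job in; it is judged then, once.
The state is a dict: "time_s": time; "joint_pos": joint angles; "joint_vel": joint speeds; "effort": joint torques, N m; "tool_pos": TCP position; "ee_rot": TCP orientation; "wrist_force": force on the tool from outside, world axes, zero at the start; "ft_torque": the same for the moment, N m; "finger_gap": finger opening in mm; "finger_force": force on a finger pad.
Only numpy, scipy, OpenCV 4.12 (cv2) and the standard library are available. Lean on these libraries where they do the work, as an engineer would, in place of code of your own. Each camera call takes 0.05 s, during which the arm holds its last target. There are 200 camera calls.

## Working session

There is one attempt and no reset: what is moved stays moved. The work goes in short steps, Python scripts to look and compute and a shell command to move; the robot and the scene stay as the last step left them, time stands still between calls to the robot, and variables do not carry over. Pictures are saved under pics/ and viewed, at most 14 in all, crops included, and the job is handed in when it is done.

```bash
ls; mkdir -p pics
python3 - <<'E'
from rig import monitor, eyes
import cv2,numpy as np
print(monitor.read_state())
for n in ("top","side"):
    m=eyes.camera_model(n); print(n,m)
    p,d=eyes.camera(n); cv2.imwrite(f"pics/{n}0.png",p[:,:,::-1]); np.savez(f"{n}0.npz",p=p,d=d)
E
```

```text
pics
{'time_s': 0.0, 'joint_pos': array([ 1.39959321e+00,  3.85602428e-01,  6.60263762e-03, -5.13544048e-04,
       -1.19403290e+00, -2.58584098e-01]), 'joint_vel': array([ 6.09014115e-04, -1.16047956e-03, -8.32142953e-04,  2.22227278e-04,
        3.27482451e-04, -8.78995263e-05]), 'effort': array([ 1.12160615e-03, -3.90666068e+01,  1.87403083e+01,  4.21996325e+00,
        1.09042719e-02, -1.83983293e-04]), 'tool_pos': array([260.15712194, 567.59555302, 221.42071041]), 'ee_rot': array([ 3.06706646e+00, -6.69733841e-01, -5.95188054e-04]), 'wrist_force': array([-0.07040978, -0.34153364, -0.65550575]), 'ft_torque': array([ 0.09337936, -0.00961965,  0.01363308]), 'finger_force': 0.0, 'finger_gap': 86.98121238535168}
top {'fovy': 47.08037299573116, 'cx': 312.39142671745316, 'cy': 198.22868458783603, 'position': array([ 422.99071335,  -19.12379992, 1131.39684093]), 'rotation': array([-2.13653603,  2.18170908, -0.09277831])}
side {'fovy': 46.53768768581062, 'cx': 317.87936662283226, 'cy': 199.00255738074534, 'position': array([ 366.97356666, 1008.85725043,  728.0391096 ]), 'rotation': array([-0.22837866,  2.6842624 , -1.47266143])}
```

View pics/top0.png

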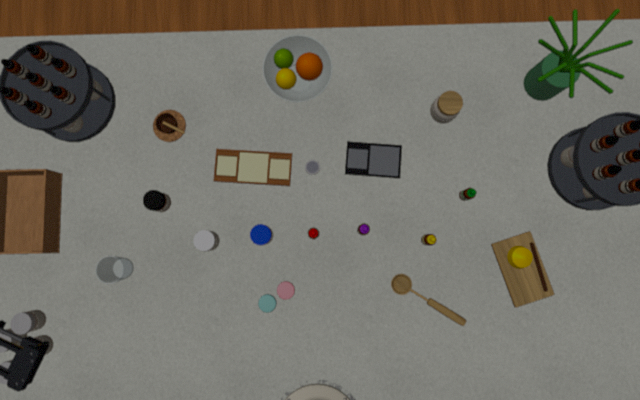

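View pics/side0.png

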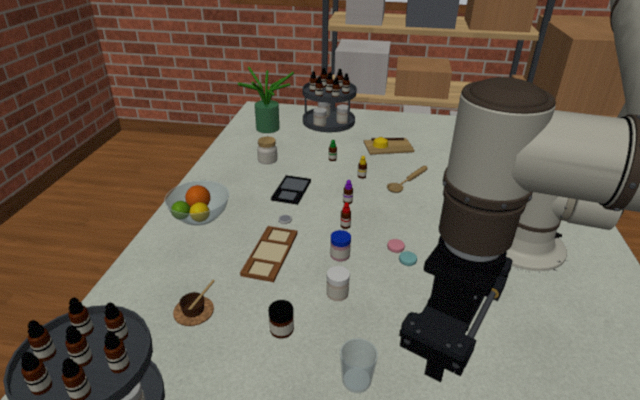

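The top view shows the seven stock items in an arc: black jar (154,201), white (204,240), blue (261,234), red (313,233), purple (364,229), yellow (430,239) and green (469,194). The wooden tray is at (253,167) and the black tray at (373,160). The side view agrees, with everything standing and clear.

```bash
cat > h.py <<'E'
import cv2,numpy as np
from scipy.spatial.transform import Rotation as R
from rig import monitor, eyes
def ray(m,u,v,z):
    f=200/np.tan(np.radians(m["fovy"]/2))
    d=R.from_rotvec(m["rotation"]).apply([(u-m["cx"])/f,(v-m["cy"])/f,1]); o=np.array(m["position"])
    return o+d*(z-o[2])/d[2]
E
python3 - <<'E'
from h import *
D=np.load("top0.npz");p=D["p"];d=D["d"];m=eyes.camera_model("top")
hsv=cv2.cvtColor(p,cv2.COLOR_RGB2HSV);S=hsv[...,1].astype(int);V=hsv[...,2].astype(int);f=200/np.tan(np.radians(m["fovy"]/2))
def comp(name,mask,u,v,z,r=16):
    w=np.zeros_like(mask);w[v-r:v+r,u-r:u+r]=1
    c,_=cv2.findContours((mask&w).astype(np.uint8),0,1)
    c=max(c,key=cv2.contourArea);(x,y),rad=cv2.minEnclosingCircle(c);M=cv2.moments(c)
    x,y=M["m10"]/M["m00"],M["m01"]/M["m00"]
    uu,vv=int(round(x)),int(round(y)); zz=np.median(d[vv-1:vv+2,uu-1:uu+2]); q=R.from_rotvec(m["rotation"]).apply([(x-m["cx"])/f*zz,(y-m["cy"])/f*zz,zz])+m["position"]
    print(name,np.round([x,y,rad],1),ray(m,x,y,z).round(1)[:2],"depth:",q.round(0),"diam",round(2*np.sqrt(M["m00"]/np.pi)*zz/f,1))
sat=(S>130)&(V>60)
dep=(cv2.GaussianBlur(d,(1,1),0))
Z=None
comp("jar_black",(V<35),154,201,60)
comp("jar_white",(V>125)&(S<60),204,240,60)
comp("jar_blue",sat,261,234,60)
for n,u,v in(("red",313,233),("purple",364,229),("yellow",430,239),("green",469,194)):comp(n,sat,u,v,74,8)
def tray(name,mask,box):
    w=np.zeros(mask.shape,bool);w[box[1]:box[3],box[0]:box[2]]=1
    c,_=cv2.findContours((mask&w).astype(np.uint8),0,1)
    for k in c:
        if cv2.contourArea(k)<150: continue
        r=cv2.minAreaRect(k);b=cv2.boxPoints(r);P=np.array([ray(m,*q,5)[:2] for q in b])
        print(name,"c",P.mean(0).round(1),"sides",np.linalg.norm(np.diff(P,axis=0),axis=1)[:2].round(1),"ang",np.degrees(np.arctan2(*(P[1]-P[0])[::-1])).round(1))
tray("wood",(V>150),(210,145,298,190))
tray("black",(V>50)&(V<110),(349,143,399,176))
print(V[150:172:5,340:408:4])
E
```

```text
jar_black [154.3 200.1  10.8] [539.  372.8] depth: [539. 373.  59.] diam 46.6
jar_white [201.9 238.1  21.9] [447.1 259.4] depth: [447. 259.  61.] diam 70.8
jar_blue [260.3 234.3  10.3] [453.3 122.5] depth: [453. 122.  61.] diam 45.4
red [312.9 232.7   5.1] [454.   -0.5] depth: [454.  -1.  74.] diam 20.7
purple [363.7 228.6   4.8] [ 461.1 -117.2] depth: [ 461. -117.   73.] diam 19.8
yellow [430.5 239.1   4.9] [ 434.  -268.8] depth: [ 434. -269.   71.] diam 20.5
green [471.  192.5   4. ] [ 539.  -366.5] depth: [ 539. -368.   71.] diam 16.9
black c [ 639. -115.] sides [50.5 44.8] ang -1.6
black c [ 631.8 -178.5] sides [72.7 73.3] ang -5.9
[[128 129  50  81  78  80  78  32  84  84  83  79  83  84  83  24 127]
 [128 135  63  82  83  82  81  26  84  83  82  81  82  81  83  31 130]
 [131 129  78  83  82  84  82  20  84  82  81  83  85  82  80  44 132]
 [127 124  78  85  83  84  85  25  79  81  82  82  79  80  84  66 129]
 [134 125  16  20  20  18  12  46  80  81  82  82  80  84  86  81 133]]
```

Run:
```python
from h import *
D=np.load("top0.npz");p=D["p"];d=D["d"];m=eyes.camera_model("top")
hsv=cv2.cvtColor(p,cv2.COLOR_RGB2HSV);S=hsv[...,1].astype(int);V=hsv[...,2].astype(int);H=hsv[...,0].astype(int);f=200/np.tan(np.radians(m["fovy"]/2))
v,u=np.mgrid[:400,:640];ry=R.from_rotvec(m["rotation"]).apply(np.dstack([(u-m["cx"])/f,(v-m["cy"])/f,np.ones(u.shape)]).reshape(-1,3)).reshape(400,640,3)
P=ry*d[...,None]+m["position"]
for n,a,b,z in(("white",204,240,60),("black",154,201,60),("green",469,193,74)):
    w=(abs(u-a)<20)&(abs(v-b)<20)&(abs(P[...,2]-z)<(8 if z<70 else 30)); q=P[w]; print(n,w.sum(),((q.max(0)+q.min(0))/2).round(1),(np.ptp(q,axis=0)).round(0))
def tray(name,mask,box):
    w=np.zeros(mask.shape,bool);w[box[1]:box[3],box[0]:box[2]]=1
    c,_=cv2.findContours((mask&w).astype(np.uint8),0,1)
    for k in c:
        if cv2.contourArea(k)<150: continue
        r=cv2.minAreaRect(k);b=cv2.boxPoints(r);Q=np.array([ray(m,*q,5)[:2] for q in b])
        print(name,"c",Q.mean(0).round(1),"sides",np.linalg.norm(np.diff(Q,axis=0),axis=1)[:2].round(1),"ang",np.degrees(np.arctan2(*(Q[1]-Q[0])[::-1])).round(1))
print(V[167,212:296:4],S[167,212:296:4])
tray("wood floor",(V>130)&(S>25)&(S<110),(210,145,298,190))
tray("wood all",(S>40),(206,142,300,192))
tray("black all",(V<105),(338,136,408,184))
tray("black floor",(V>50)&(V<105),(345,136,404,184))
cv2.imwrite("pics/crop1.png",cv2.resize(p[135:195,200:410,::-1],None,fx=3.5,fy=3.5,interpolation=0))
```

```text
white 361 [442.8 254.7  59.1] [47. 48. 14.]
black 359 [539.6 376.4  59. ] [48. 50. 14.]
green 106 [ 540.5 -371.2   61.5] [24. 23. 34.]
[128  89 142 142 142 142 109 143 141 143 141 145 141 142  94 144 143 144
 141 137 129] [ 12 103  47  47  48  48 101  48  51  48  51  46  51  47 144  51  50  51
  51  54  16]
wood floor c [616.9  81.5] sides [46. 46.] ang -4.1
wood floor c [627.8 213.2] sides [45.9 46.2] ang -4.0
wood floor c [622.2 147.6] sides [70.4 70.6] ang -4.2
wood all c [623.  148.2] sides [ 84.5 194.2] ang -3.3
black all c [ 634.4 -152.3] sides [ 85.6 139.3] ang -5.6
black floor c [ 638.5 -113.1] sides [49.4 48.4] ang -5.9
black floor c [ 631.8 -178.5] sides [72.7 73.3] ang -5.9
```

View pics/crop1.png

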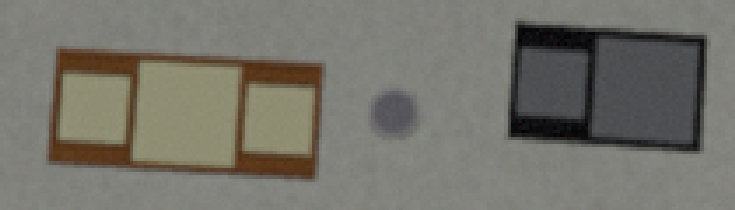

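Crop: the wooden tray's three pale bays and the black tray's two grey bays are clear, with a dark puck on the table between the trays. The measured bay sizes match the given ones. I'll square the tool (fingers closing along world x) and go above the black jar.

```bash
python3 -m inch '[[0,0,0,0.059,-1],[0,0,0,0.059,-1],[0,0,0,0.059,-1],[0,0,0,0.059,-1],[0,0,0,0.059,-1],[0,0,0,0.059,-1],[0,0,0,0.0093,-1]]' 25
python3 -m inch '[[0.7,-1,0,0,-1],[0.7,-1,0,0,-1],[0.7,-1,0,0,-1],[0.7,-1,0,0,-1],[0.7,-1,0,0,-1],[0.7,-1,0,0,-1],[0.7,-1,0,0,-1]]'
python3 -m inch '[[0.7,-1,0,0,-1],[0.7,-1,0,0,-1],[0.7,-1,0,0,-1],[0.7,-1,0,0,-1],[0.7,-1,0,0,-1],[0.7,-1,0,0,-1],[0.7,-1,0,0,-1],[0,0,0,0,-1]]'
python3 - <<'E'
from h import *
print(eyes.camera_model("wrist"));p,d=eyes.camera("wrist");cv2.imwrite("pics/w1.png",p[:,:,::-1]);np.savez("w1.npz",p=p,d=d)
E
```

```text
time_s: 0.98
tool_pos: [260.3, 567.9, 222.0]
ee_rot: [2.221, -2.221, 0.001]
wrist_force: [-0.7, -1.2, -0.1]
finger_gap: 87.2
finger_force: 0.0
time_s: 1.85
tool_pos: [401.7, 468.6, 222.5]
ee_rot: [2.222, -2.22, 0.0]
wrist_force: [0.7, -0.2, -0.1]
finger_gap: 86.9
finger_force: 0.0
time_s: 2.85
tool_pos: [541.7, 370.0, 222.1]
ee_rot: [2.219, -2.223, 0.0]
wrist_force: [-0.2, 0.2, -0.5]
finger_gap: 87.3
finger_force: 0.0
{'fovy': 65.70646984690485, 'cx': 317.4589733179266, 'cy': 201.49257476672017, 'position': array([541.30335125, 290.18191049, 383.21805949]), 'rotation': array([-1.70382926e-03, -3.10744971e+00, -4.60513265e-01])}
```

View pics/w1.png

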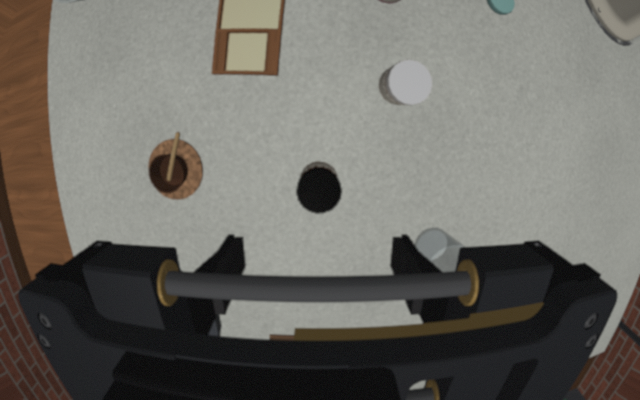

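The wrist picture shows the black lid at (319,189), centred between the fingers, the white lid at (410,83) and a tray end top left. I'll cast the fisheye rays for those lids.

```bash
cat >> h.py <<'E'
def wray(m,u,v,z):
    f=200/np.tan(np.radians(m["fovy"]/2)); a,b=u-m["cx"],v-m["cy"]; r=np.hypot(a,b); t=r/f; s=np.sin(t)/max(r,1e-9)
    d=R.from_rotvec(m["rotation"]).apply([a*s,b*s,np.cos(t)]); o=np.array(m["position"])
    return (o+d*(z-o[2])/d[2]).round(1)
def blob(mask,u,v,r):
    w=np.zeros(mask.shape,np.uint8); cv2.circle(w,(u,v),r,1,-1)
    c,_=cv2.findContours((mask&(w>0)).astype(np.uint8),0,1); return cv2.minEnclosingCircle(max(c,key=cv2.contourArea))
E
python3 - <<'E'
from h import *
p=np.load("w1.npz")["p"];m=eyes.camera_model("wrist");h=cv2.cvtColor(p,cv2.COLOR_RGB2HSV)
for n,mk,u,v in(("black",h[...,2]<45,319,190),("white",(h[...,2]>165)&(h[...,1]<30),410,83)):
    (x,y),r=blob(mk,u,v,32);print(n,x,y,r,wray(m,x,y,60),wray(m,x+r,y,60))
E
```

```text
black 318.8382263183594 189.0294189453125 22.361377716064453 [539.  374.9  60. ] [514.8 374.9  60. ]
white 411.2173767089844 81.52173614501953 22.105932235717773 [441.7 256.9  60. ] [416.4 254.7  60. ]
```

```bash
python3 -m inch '[[-0.2,0.1,1,0,-1],[0,0,1,0,-1],[0,0,1,0,-1],[0,0,1,0,-1],[0,0,1,0,-1],[0,0,1,0,-1],[0,0,1,0,-1],[0,0,1,0,-1],[0,0,1,0,-1],[0,0,1,0,-1]]' 25
python3 -m inch '[[0,0,0.5,0,-1],[0,0,0,0,1],[0,0,0,0,1],[0,0,0,0,1],[0,0,0,0,1],[0,0,0,0,1],[0,0,0,0,1]]'
python3 -m inch '[[0,0,-0.5,0,1],[0,0,-1,0,1],[0,0,-1,0,1],[0,0,-1,0,1],[0,0,-1,0,1],[0,0,-1,0,1]]'
```

```text
time_s: 4.15
tool_pos: [537.8, 376.4, 22.1]
ee_rot: [-2.223, 2.22, 0.0]
wrist_force: [-1.0, -0.3, 0.0]
finger_gap: 87.2
finger_force: 0.0
time_s: 5.03
tool_pos: [538.8, 376.4, 13.2]
ee_rot: [-2.22, 2.221, -0.0]
wrist_force: [0.9, -0.6, 1.5]
finger_gap: 49.2
finger_force: 25.0
time_s: 5.78
tool_pos: [537.7, 375.7, 123.1]
ee_rot: [2.22, -2.221, -0.001]
wrist_force: [-0.0, -0.6, -1.5]
finger_gap: 49.5
finger_force: 25.0
```

```bash
python3 -m inch '[[0.95,-0.35,0,0,1],[0.95,-0.35,0,0,1],[0.95,-0.35,0,0,1],[0.95,-0.35,0,0,1],[0.95,-0.35,0,0,1],[0.95,-0.35,0,0,1]]'
python3 -m inch '[[0.95,-0.35,0,0,1],[0.95,-0.35,0,0,1],[0.95,-0.35,0,0,1],[0.95,-0.35,0,0,1],[0.95,-0.35,0,0,1],[0.95,-0.35,0,0,1],[0,0,0,0,1]]'
python3 - <<'E'
from h import *
p,d=eyes.camera("wrist");m=eyes.camera_model("wrist");np.savez("w2.npz",p=p,d=d);cv2.imwrite("pics/w2.png",p[:,:,::-1]);print(m["position"],m["rotation"])
E
```

```text
time_s: 6.52
tool_pos: [580.8, 260.6, 122.4]
ee_rot: [2.221, -2.222, -0.0]
wrist_force: [-0.0, -0.9, -1.4]
finger_gap: 49.5
finger_force: 25.0
time_s: 7.4
tool_pos: [622.8, 146.3, 122.4]
ee_rot: [2.219, -2.224, -0.0]
wrist_force: [-0.4, -0.4, -1.8]
finger_gap: 49.4
finger_force: 25.0
[622.08308055  67.19936126 283.49471368] [1.22952765e-03 3.10733055e+00 4.61699332e-01]
```

View pics/w2.png

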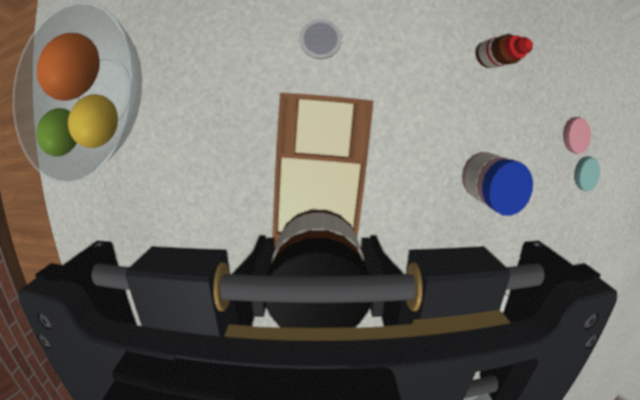

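The wrist picture shows the jar held upright over the wide bay. The small bay's floor is centred near (324,128) and the wide bay's far edge runs from (281,157) to (360,163).

Run:
```python
from h import *
m=eyes.camera_model("wrist")
for q in((297,99),(354,101),(350,157),(295,154),(281,157.5),(360,163)):print(q,wray(m,*q,5))
```

```text
(297, 99) [640.2  57.    5. ]
(354, 101) [589.6  58.6   5. ]
(350, 157) [592.5 109.5   5. ]
(295, 154) [642.5 106.8   5. ]
(281, 157.5) [655.3 109.9   5. ]
(360, 163) [583.2 115.    5. ]
```

```bash
python3 -m inch '[[-0.1,0,1,0,1],[0,0,1,0,1],[0,0,1,0,1],[0,0,1,0,1],[0,0,1,0,1],[0,0,0.22,0,1],[0,0,0,0,1]]'
python3 -m inch '[[0,0,0,0,-1],[0,0,0,0,-1],[0,0,0,0,-1],[0,0,0,0,-1],[0,0,-1,0,-1],[0,0,-1,0,-1],[0,0,-1,0,-1],[0,0,-1,0,-1],[0,0,-1,0,-1]]'
```

```text
time_s: 8.32
tool_pos: [622.5, 150.7, 18.7]
ee_rot: [-2.222, 2.22, -0.001]
wrist_force: [0.5, 0.1, -0.7]
finger_gap: 49.5
finger_force: 25.0
time_s: 9.45
tool_pos: [622.2, 149.9, 118.8]
ee_rot: [-2.221, 2.222, 0.0]
wrist_force: [0.1, -0.4, 0.6]
finger_gap: 87.2
finger_force: 0.0
```

```bash
python3 -m inch '[[0.95,0.575,0,0,-1],[0.95,0.575,0,0,-1],[0.95,0.575,0,0,-1],[0.95,0.575,0,0,-1],[0.95,0.575,0,0,-1],[0.95,0.575,0,0,-1],[0.95,0.575,0,0,-1]]'
python3 -m inch '[[0.95,0.575,0,0,-1],[0.95,0.575,0,0,-1],[0.95,0.575,0,0,-1],[0.95,0.575,0,0,-1],[0.95,0.575,0,0,-1],[0.95,0.575,0,0,-1],[0.95,0.575,0,0,-1],[0,0,0,0,-1]]'
cat > look.py <<'E'
import sys
from h import *
n,lo,hi=sys.argv[1],int(sys.argv[2]),int(sys.argv[3])
m=eyes.camera_model("wrist");p,d=eyes.camera("wrist");cv2.imwrite(f"pics/{n}.png",p[:,:,::-1])
h=cv2.cvtColor(p,cv2.COLOR_RGB2HSV).astype(int)
k=((h[...,0]>=lo)&(h[...,0]<=hi)&(h[...,1]>110)&(h[...,2]>60)).astype(np.uint8)
c,_=cv2.findContours(k,0,1)
for q in sorted(c,key=cv2.contourArea)[-3:]:
    (x,y),r=cv2.minEnclosingCircle(q);print(round(x),round(y),round(r,1),cv2.contourArea(q),wray(m,x,y,74),"depth",d[int(y),int(x)])
E
python3 look.py w3 125 165
```

```text
time_s: 10.32
tool_pos: [541.0, 15.8, 118.2]
ee_rot: [-2.221, 2.222, -0.0]
wrist_force: [0.2, -0.1, 0.1]
finger_gap: 86.9
finger_force: 0.0
time_s: 11.32
tool_pos: [460.1, -117.3, 118.1]
ee_rot: [2.218, -2.224, -0.0]
wrist_force: [-1.0, 0.3, 0.6]
finger_gap: 87.0
finger_force: 0.0
315 212 14.3 578.5 [ 461.6 -127.1   74. ] depth 221.09254
```

```bash
echo
```

```text
(no output)
```

View pics/w3.png

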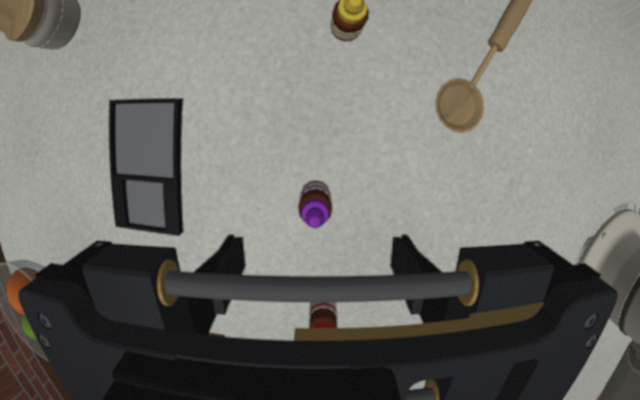

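The wrist picture shows the purple bottle between the fingers, with its tip near (315,218) and its collar near (315,207). The red bottle is behind at (323,315) and the black tray is on the left.

Run:
```python
from h import *
m=eyes.camera_model("wrist")
for q in((315,218,74),(316,225,70),(315,207,52),(315,181,2),(163,100,5),(126,229,5),(128,179,5),(164,180,5),(163,228,5),(174,103,5),(116,103,5),(174,178,5),(118,175,5),(351,3,74)):print(q,wray(m,*q))
```

```text
(315, 218, 74) [ 462.3 -122.    74. ]
(316, 225, 70) [ 461.6 -115.2   70. ]
(315, 207, 52) [ 462.4 -123.1   52. ]
(315, 181, 2) [ 462.8 -132.     2. ]
(163, 100, 5) [ 606.7 -213.7    5. ]
(126, 229, 5) [671.8 -81.6   5. ]
(128, 179, 5) [ 657.2 -137.7    5. ]
(164, 180, 5) [ 612.3 -135.5    5. ]
(163, 228, 5) [621.8 -84.4   5. ]
(174, 103, 5) [ 594.8 -209.7    5. ]
(116, 103, 5) [ 664.3 -217.5    5. ]
(174, 178, 5) [ 600.6 -137.3    5. ]
(118, 175, 5) [ 670.2 -142.5    5. ]
(351, 3, 74) [ 438.3 -271.1   74. ]
```

```bash
python3 -m inch '[[0.1,-0.05,1,0,-1],[0,0,1,0,-1],[0,0,1,0,-1],[0,0,1,0,-1],[0,0,1,0,-1],[0,0,0.28,0,-1],[0,0,0,0,-1]]' 15
python3 -m inch '[[0,0,0,0,1],[0,0,0,0,1],[0,0,0,0,1],[0,0,0,0,1],[0,0,0,0,1],[0,0,0,0,1],[0,0,0,0,1]]'
python3 -m inch '[[0,0,-0.5,0,1],[0,0,-1,0,1],[0,0,-1,0,1],[0,0,-1,0,1],[0,0,-1,0,1],[0,0,-0.8,0,1]]'
```

```text
time_s: 12.25
tool_pos: [462.5, -117.7, 12.5]
ee_rot: [2.222, -2.221, 0.0]
wrist_force: [0.3, 0.2, 0.2]
finger_gap: 87.2
finger_force: 0.0
time_s: 13.12
tool_pos: [462.2, -117.9, 12.5]
ee_rot: [2.221, -2.222, -0.0]
wrist_force: [0.2, -0.6, 0.3]
finger_gap: 27.5
finger_force: 15.0
time_s: 13.88
tool_pos: [462.3, -117.9, 120.1]
ee_rot: [-2.22, 2.221, -0.001]
wrist_force: [1.0, -0.3, -1.0]
finger_gap: 28.2
finger_force: 15.0
```

```bash
python3 -m inch '[[-0.915,-0.7,0,0,1],[-0.915,-0.7,0,0,1],[-0.915,-0.7,0,0,1],[-0.915,-0.7,0,0,1],[-0.915,-0.7,0,0,1],[-0.915,-0.7,0,0,1]]'
python3 -m inch '[[-0.915,-0.7,0,0,1],[-0.915,-0.7,0,0,1],[-0.915,-0.7,0,0,1],[-0.915,-0.7,0,0,1],[-0.915,-0.7,0,0,1],[0,0,0,0,1]]'
python3 - <<'E'
from h import *
p,d=eyes.camera("wrist");cv2.imwrite("pics/w4.png",p[:,:,::-1])
p,d=eyes.camera("side");cv2.imwrite("pics/s4.png",cv2.resize(p[150:350,150:450,::-1],None,fx=2.5,fy=2.5))
E
```

```text
time_s: 14.62
tool_pos: [547.1, -6.7, 118.3]
ee_rot: [2.221, -2.221, -0.0]
wrist_force: [-0.8, -0.4, -0.3]
finger_gap: 27.4
finger_force: 15.0
time_s: 15.38
tool_pos: [617.3, 84.9, 118.2]
ee_rot: [-2.222, 2.22, -0.0]
wrist_force: [0.1, 0.5, -0.9]
finger_gap: 27.5
finger_force: 15.0
```

View pics/s4.png

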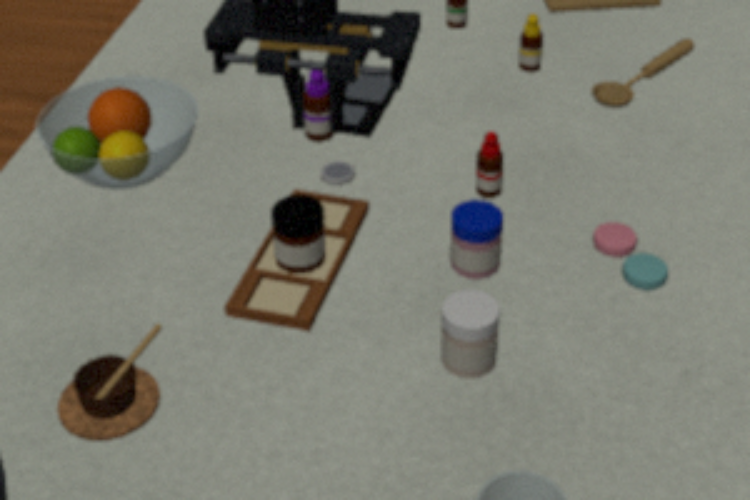

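The side crop shows the black-lid jar standing centred in the wide bay and the purple bottle held upright beyond it, above the far bay. I'll lower and release.

```bash
python3 -m inch '[[0,0,1,0,1],[0,0,1,0,1],[0,0,1,0,1],[0,0,1,0,1],[0,0,1,0,1],[0,0,0.02,0,1],[0,0,0,0,1]]'
python3 -m inch '[[0,0,0,0,-1],[0,0,0,0,-1],[0,0,0,0,-1],[0,0,0,0,-1],[0,0,-1,0,-1],[0,0,-1,0,-1],[0,0,-1,0,-1],[0,0,-1,0,-1],[0,0,-1,0,-1]]'
```

```text
time_s: 16.35
tool_pos: [616.2, 83.0, 18.7]
ee_rot: [-2.22, 2.222, -0.0]
wrist_force: [0.8, 0.3, -0.6]
finger_gap: 27.4
finger_force: 15.0
time_s: 17.48
tool_pos: [616.1, 83.3, 118.8]
ee_rot: [2.221, -2.222, -0.0]
wrist_force: [-0.1, 0.4, 0.5]
finger_gap: 87.1
finger_force: 0.0
```

```bash
python3 -m inch '[[0.98,0.5,0,0,-1],[0.98,0.5,0,0,-1],[0.98,0.5,0,0,-1],[0.98,0.5,0,0,-1],[0.98,0.5,0,0,-1],[0.98,0.5,0,0,-1],[0.98,0.5,0,0,-1],[0.98,0.5,0,0,-1],[0.98,0.5,0,0,-1]]' >/dev/null
python3 -m inch '[[0.98,0.5,0,0,-1],[0.98,0.5,0,0,-1],[0.98,0.5,0,0,-1],[0.98,0.5,0,0,-1],[0.98,0.5,0,0,-1],[0.98,0.5,0,0,-1],[0.98,0.5,0,0,-1],[0.98,0.5,0,0,-1],[0.98,0.5,0,0,-1],[0,0,0,0,-1]]'
python3 look.py w5 22 34
```

```text
time_s: 19.85
tool_pos: [435.1, -270.7, 118.1]
ee_rot: [2.218, -2.224, -0.0]
wrist_force: [-0.5, 0.2, 0.0]
finger_gap: 87.0
finger_force: 0.0
493 311 0.0 0.0 [ 270.5 -180.7   74. ] depth 81.055275
318 184 0.0 0.0 [ 434.3 -300.7   74. ] depth 262.7412
317 211 14.1 556.5 [ 434.7 -281.2   74. ] depth 220.62503
```

```bash
python3 -m inch '[[0,0,1,0,-1],[0,0,1,0,-1],[0,0,1,0,-1],[0,0,1,0,-1],[0,0,1,0,-1],[0,0,0.3,0,-1],[0,0,0,0,-1]]'
python3 -m inch '[[0,0,0,0,1],[0,0,0,0,1],[0,0,0,0,1],[0,0,0,0,1],[0,0,0,0,1],[0,0,0,0,1],[0,0,0,0,1]]'
python3 -m inch '[[0,0,-0.5,0,1],[0,0,-1,0,1],[0,0,-1,0,1],[0,0,-1,0,1],[0,0,-1,0,1],[0,0,-0.8,0,1]]'
python3 -m inch '[[-0.97,-0.39,0,0,1],[-0.97,-0.39,0,0,1],[-0.97,-0.39,0,0,1],[-0.97,-0.39,0,0,1],[-0.97,-0.39,0,0,1],[-0.97,-0.39,0,0,1],[-0.97,-0.39,0,0,1],[-0.97,-0.39,0,0,1],[-0.97,-0.39,0,0,1],[-0.97,-0.39,0,0,1]]'
```

```text
time_s: 20.78
tool_pos: [436.4, -269.2, 12.2]
ee_rot: [2.222, -2.221, -0.0]
wrist_force: [0.6, -0.1, -0.3]
finger_gap: 87.0
finger_force: 0.0
time_s: 21.65
tool_pos: [436.0, -269.4, 12.1]
ee_rot: [2.221, -2.222, -0.0]
wrist_force: [0.4, -0.5, 0.2]
finger_gap: 27.5
finger_force: 15.0
time_s: 22.4
tool_pos: [436.3, -269.5, 119.7]
ee_rot: [-2.221, 2.221, -0.002]
wrist_force: [0.2, -0.9, -1.1]
finger_gap: 27.8
finger_force: 15.0
time_s: 23.65
tool_pos: [514.5, -74.7, 118.7]
ee_rot: [-2.221, 2.222, -0.001]
wrist_force: [-0.0, -0.4, -0.9]
finger_gap: 27.2
finger_force: 15.0
```

```bash
python3 -m inch '[[-0.96,-0.38,0,0,1],[-0.96,-0.38,0,0,1],[-0.96,-0.38,0,0,1],[-0.96,-0.38,0,0,1],[-0.96,-0.38,0,0,1],[-0.96,-0.38,0,0,1],[-0.96,-0.38,0,0,1],[-0.96,-0.38,0,0,1]]'
python3 -m inch '[[-0.96,-0.38,0,0,1],[-0.96,-0.38,0,0,1],[-0.96,-0.38,0,0,1],[-0.96,-0.38,0,0,1],[-0.96,-0.38,0,0,1],[-0.96,-0.38,0,0,1],[-0.96,-0.38,0,0,1],[0,0,0,0,1]]'
python3 - <<'E'
from h import *
p,d=eyes.camera("wrist");cv2.imwrite("pics/w6.png",p[:,:,::-1])
E
```

```text
time_s: 24.65
tool_pos: [575.5, 79.4, 118.1]
ee_rot: [2.221, -2.222, 0.0]
wrist_force: [0.2, -0.6, -0.5]
finger_gap: 27.6
finger_force: 15.0
time_s: 25.65
tool_pos: [628.8, 214.2, 117.8]
ee_rot: [-2.222, 2.22, -0.0]
wrist_force: [-0.6, -1.0, -0.6]
finger_gap: 27.4
finger_force: 15.0
```

View pics/w6.png

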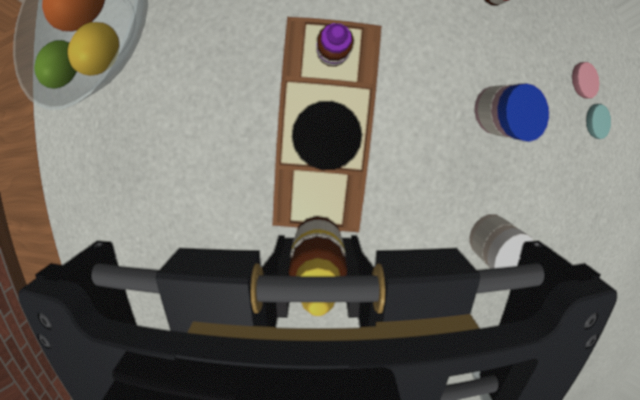

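The wrist picture shows the purple bottle at (337,45) and the black jar at (327,135) upright in their bays. The yellow bottle is held over the last bay, whose floor is near (320,197).

```bash
python3 -m inch '[[0,0,1,0,1],[0,0,1,0,1],[0,0,1,0,1],[0,0,1,0,1],[0,0,1,0,1],[0,0,0.02,0,1],[0,0,0,0,1]]'
python3 -m inch '[[0,0,0,0,-1],[0,0,0,0,-1],[0,0,0,0,-1],[0,0,0,0,-1],[0,0,-1,0,-1],[0,0,-1,0,-1],[0,0,-1,0,-1],[0,0,-1,0,-1],[0,0,-1,0,-1]]'
python3 -m inch '[[-0.44,0.93,0,0,-1],[-0.44,0.93,0,0,-1],[-0.44,0.93,0,0,-1],[-0.44,0.93,0,0,-1],[-0.44,0.93,0,0,-1],[-0.22,0.93,0,0,-1],[0,0.93,0,0,-1],[0,0.93,0,0,-1],[0,0.93,0,0,-1],[0,0.93,0,0,-1]]'
```

```text
time_s: 26.58
tool_pos: [628.3, 212.2, 18.3]
ee_rot: [-2.22, 2.222, 0.0]
wrist_force: [0.6, 0.6, -0.7]
finger_gap: 27.8
finger_force: 15.0
time_s: 27.7
tool_pos: [628.1, 212.5, 118.4]
ee_rot: [2.221, -2.222, -0.0]
wrist_force: [0.5, 0.7, 0.3]
finger_gap: 86.9
finger_force: 0.0
time_s: 28.95
tool_pos: [441.1, 261.0, 117.8]
ee_rot: [-2.221, 2.222, 0.0]
wrist_force: [0.7, -0.3, 1.0]
finger_gap: 87.5
finger_force: 0.0
```

```bash
python3 -m inch '[[0.2,0,1,0,-1],[0,0,1,0,-1],[0,0,1,0,-1],[0,0,1,0,-1],[0,0,1,0,-1],[0,0,0.3,0,-1],[0,0,0,0,-1]]' 25
python3 -m inch '[[0,0,0,0,1],[0,0,0,0,1],[0,0,0,0,1],[0,0,0,0,1],[0,0,0,0,1],[0,0,0,0,1],[0,0,0,0,1]]'
python3 -m inch '[[0,0,-0.5,0,1],[0,0,-1,0,1],[0,0,-1,0,1],[0,0,-1,0,1],[0,0,-1,0,1],[0,0,-0.8,0,1]]'
python3 -m inch '[[0.98,-0.43,0,0,1],[0.98,-0.43,0,0,1],[0.98,-0.43,0,0,1],[0.98,-0.43,0,0,1],[0.98,-0.43,0,0,1],[0.98,-0.43,0,0,1],[0.98,-0.43,0,0,1],[0.98,-0.43,0,0,1],[0.98,-0.43,0,0,1],[0.98,-0.43,0,0,1]]'
```

```text
time_s: 29.82
tool_pos: [442.1, 257.0, 11.8]
ee_rot: [2.221, -2.221, 0.0]
wrist_force: [-0.2, 0.2, 0.3]
finger_gap: 87.3
finger_force: 0.0
time_s: 30.7
tool_pos: [442.4, 257.0, 11.9]
ee_rot: [-2.221, 2.222, -0.0]
wrist_force: [-0.2, -0.1, 1.1]
finger_gap: 49.3
finger_force: 25.0
time_s: 31.45
tool_pos: [442.2, 256.9, 118.9]
ee_rot: [-2.22, 2.221, 0.0]
wrist_force: [-1.0, 0.6, -1.3]
finger_gap: 49.8
finger_force: 25.0
time_s: 32.7
tool_pos: [528.2, 60.2, 118.0]
ee_rot: [2.221, -2.222, -0.0]
wrist_force: [-0.7, 1.0, -1.8]
finger_gap: 49.5
finger_force: 25.0
```

```bash
python3 -m inch '[[0.92,-0.4,0,0,1],[0.92,-0.4,0,0,1],[0.92,-0.4,0,0,1],[0.92,-0.4,0,0,1],[0.92,-0.4,0,0,1],[0.92,-0.4,0,0,1],[0.92,-0.4,0,0,1]]'
python3 -m inch '[[0.92,-0.4,0,0,1],[0.92,-0.4,0,0,1],[0.92,-0.4,0,0,1],[0.92,-0.4,0,0,1],[0.92,-0.4,0,0,1],[0.92,-0.4,0,0,1],[0,0,0,0,1]]'
python3 -m inch '[[0,0,1,0,1],[0,0,1,0,1],[0,0,1,0,1],[0,0,1,0,1],[0,0,0,0,1],[0,0,0,0,1]]'
python3 - <<'E'
from h import *
p,d=eyes.camera("side");cv2.imwrite("pics/s7.png",cv2.resize(p[100:300,150:450,::-1],None,fx=2.6,fy=2.6))
E
```

```text
time_s: 33.58
tool_pos: [584.6, -69.1, 117.7]
ee_rot: [2.221, -2.222, -0.0]
wrist_force: [-0.4, 0.0, -2.3]
finger_gap: 49.6
finger_force: 25.0
time_s: 34.45
tool_pos: [632.6, -179.9, 117.4]
ee_rot: [2.219, -2.224, 0.0]
wrist_force: [-0.4, 0.3, -1.4]
finger_gap: 49.8
finger_force: 25.0
time_s: 35.2
tool_pos: [632.8, -178.2, 38.6]
ee_rot: [-2.221, 2.221, -0.002]
wrist_force: [0.6, 0.5, -1.2]
finger_gap: 49.7
finger_force: 25.0
```

View pics/s7.png

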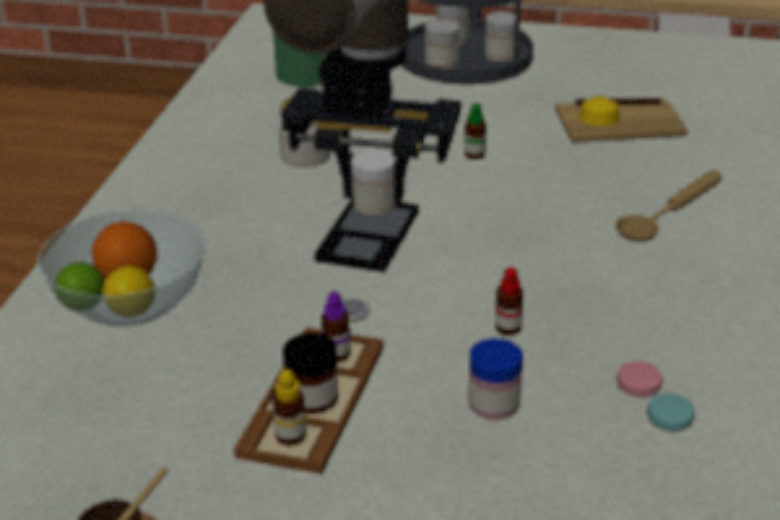

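The side crop shows the wooden kit complete and upright, and the white jar just above the black tray's wide bay. I'll lower, release and go over the green bottle.

```bash
python3 -m inch '[[0,0,1,0,1],[0,0,0.02,0,1],[0,0,0,0,1],[0,0,0,0,-1],[0,0,0,0,-1],[0,0,0,0,-1],[0,0,0,0,-1]]'
python3 -m inch '[[0,0,-1,0,-1],[0,0,-1,0,-1],[0,0,-1,0,-1],[0,0,-1,0,-1],[0,0,-1,0,-1]]'
python3 -m inch '[[0.95,0.46,0,0,-1],[0.95,0.46,0,0,-1],[0.95,0.46,0,0,-1],[0.95,0.46,0,0,-1],[0.95,0.46,0,0,-1],[0.95,0.46,0,0,-1],[0.95,0.46,0,0,-1],[0.95,0.46,0,0,-1],[0.95,0.46,0,0,-1],[0.95,0.46,0,0,-1]]'
python3 -m inch '[[0,0,0,0,-1]]'
python3 look.py w8 45 85
```

```text
time_s: 36.12
tool_pos: [632.2, -178.3, 17.5]
ee_rot: [-2.221, 2.222, -0.0]
wrist_force: [-0.2, -0.1, 0.3]
finger_gap: 81.2
finger_force: 0.0
time_s: 36.75
tool_pos: [632.0, -178.3, 118.0]
ee_rot: [2.221, -2.222, -0.0]
wrist_force: [0.7, 0.7, -0.1]
finger_gap: 87.2
finger_force: 0.0
time_s: 38.0
tool_pos: [539.5, -369.5, 117.4]
ee_rot: [-2.221, 2.222, -0.0]
wrist_force: [-0.0, 0.1, 0.6]
finger_gap: 86.9
finger_force: 0.0
time_s: 38.12
tool_pos: [539.1, -369.9, 117.3]
ee_rot: [2.219, -2.224, -0.0]
wrist_force: [-0.5, 0.1, 0.5]
finger_gap: 86.7
finger_force: 0.0
314 213 13.5 501.0 [ 541.  -379.4   74. ] depth 220.24942
```

```bash
python3 -m inch '[[0,-0.07,1,0,-1],[0,0,1,0,-1],[0,0,1,0,-1],[0,0,1,0,-1],[0,0,1,0,-1],[0,0,0.3,0,-1],[0,0,0,0,-1]]' 15
python3 -m inch '[[0,0,0,0,1],[0,0,0,0,1],[0,0,0,0,1],[0,0,0,0,1],[0,0,0,0,1],[0,0,0,0,1],[0,0,0,0,1]]'
python3 -m inch '[[0,0,-0.5,0,1],[0,0,-1,0,1],[0,0,-1,0,1],[0,0,-1,0,1],[0,0,-1,0,1],[0,0,-0.8,0,1]]'
```

```text
time_s: 39.05
tool_pos: [541.7, -368.0, 11.3]
ee_rot: [2.222, -2.221, -0.0]
wrist_force: [-0.5, -0.1, -0.6]
finger_gap: 87.0
finger_force: 0.0
time_s: 39.92
tool_pos: [541.5, -368.3, 11.3]
ee_rot: [2.221, -2.222, -0.0]
wrist_force: [-0.7, -0.1, -0.4]
finger_gap: 27.7
finger_force: 15.0
time_s: 40.67
tool_pos: [541.7, -368.4, 119.0]
ee_rot: [-2.221, 2.221, -0.002]
wrist_force: [0.0, -0.3, -0.4]
finger_gap: 27.5
finger_force: 15.0
```

```bash
python3 -m inch '[[-0.98,-0.375,0,0,1],[-0.98,-0.375,0,0,1],[-0.98,-0.375,0,0,1],[-0.98,-0.375,0,0,1],[-0.98,-0.375,0,0,1],[-0.98,-0.375,0,0,1],[-0.98,-0.375,0,0,1]]'
python3 -m inch '[[-0.98,-0.375,0,0,1],[-0.98,-0.375,0,0,1],[-0.98,-0.375,0,0,1],[-0.98,-0.375,0,0,1],[-0.98,-0.375,0,0,1],[-0.98,-0.375,0,0,1],[0,0,0,0,1]]'
python3 -m inch '[[0,0,1,0,1],[0,0,1,0,1],[0,0,1,0,1],[0,0,1,0,1],[0,0,0,0,1],[0,0,0,0,1]]'
python3 - <<'E'
from h import *
p,d=eyes.camera("side");cv2.imwrite("pics/s9.png",cv2.resize(p[100:250,200:400,::-1],None,fx=3.5,fy=3.5))
E
```

```text
time_s: 41.55
tool_pos: [594.6, -229.7, 117.3]
ee_rot: [-2.221, 2.222, -0.0]
wrist_force: [0.4, -0.7, -0.2]
finger_gap: 27.6
finger_force: 15.0
time_s: 42.42
tool_pos: [639.8, -111.7, 117.3]
ee_rot: [-2.223, 2.219, -0.0]
wrist_force: [0.7, -0.1, -0.2]
finger_gap: 27.7
finger_force: 15.0
time_s: 43.18
tool_pos: [639.7, -113.8, 38.2]
ee_rot: [-2.221, 2.221, -0.002]
wrist_force: [1.1, 0.1, 1.0]
finger_gap: 27.4
finger_force: 15.0
```

View pics/s9.png

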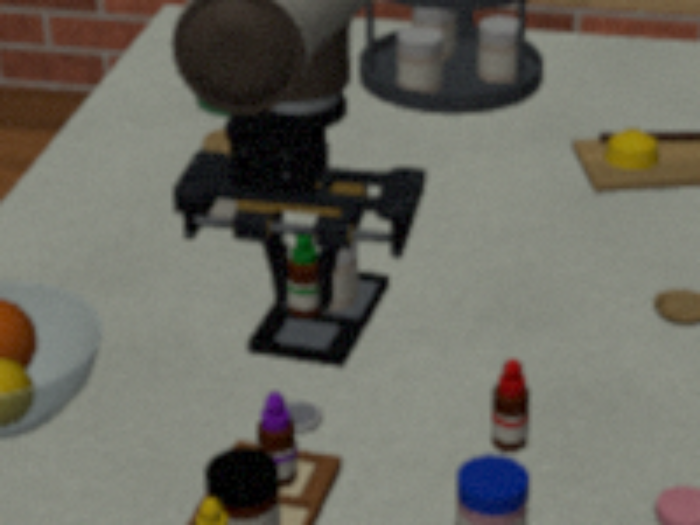

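The side crop shows the green bottle upright about 20 mm above the black tray's small bay, with the white jar standing behind it. I'll lower, release, retreat and check.

```bash
python3 -m inch '[[0,0,1,0,1],[0,0,0.03,0,1],[0,0,0,0,1],[0,0,0,0,-1],[0,0,0,0,-1],[0,0,0,0,-1],[0,0,0,0,-1]]'
python3 -m inch '[[0,0,-1,0,-1],[0,0,-1,0,-1],[0,0,-1,0,-1],[0,0,-1,0,-1],[0,0,-1,0,-1]]'
python3 -m inch '[[-0.2,1,-1,0,-1],[-0.2,1,-1,0,-1],[-0.2,1,-1,0,-1],[-0.2,1,-1,0,-1],[-0.2,1,-1,0,-1],[-0.2,1,-1,0,-1],[-0.2,1,0,0,-1],[-0.2,1,0,0,-1],[-0.2,1,0,0,-1],[0,0,0,0,-1]]'
python3 - <<'E'
from h import *
p,d=eyes.camera("side");t,_=eyes.camera("top")
cv2.imwrite("pics/end.png",np.vstack([cv2.resize(p[100:300,200:400,::-1],(560,560))[:330],cv2.resize(t[130:260,190:420,::-1],(560,270))]))
E
```

```text
time_s: 44.1
tool_pos: [639.1, -113.5, 16.8]
ee_rot: [-2.221, 2.222, -0.0]
wrist_force: [0.5, -0.6, 0.7]
finger_gap: 59.8
finger_force: 0.0
time_s: 44.72
tool_pos: [638.9, -113.5, 117.4]
ee_rot: [2.221, -2.222, -0.0]
wrist_force: [0.8, -0.1, -0.1]
finger_gap: 86.9
finger_force: 0.0
time_s: 45.98
tool_pos: [458.1, -77.3, 237.2]
ee_rot: [-2.221, 2.221, -0.0]
wrist_force: [0.1, -0.5, -0.1]
finger_gap: 86.8
finger_force: 0.0
```

View pics/end.png

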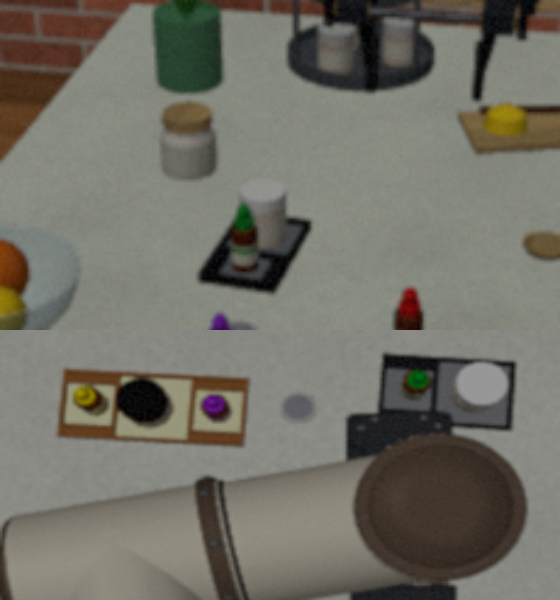

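The end picture shows all five items upright in their bays: yellow, black and purple in the wooden tray, green and white in the black tray. The red bottle was not touched.

```bash
python3 -c "
from rig import job
print(job.finish_job())"
```

```text
the job is handed in; nothing more can be done
None
```

Both kits are made up and the job is handed in after about 46 s of robot time; in the last pictures all five items stand upright in their bays, and I never gripped or moved the red bottle or the blue jar.

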